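# Roll the inlay slats flush on the TV stand

## Robot

A 6-joint arm with a two-finger parallel gripper is mounted at the origin on the work surface. World frame = base frame: x ahead of the robot, y to its left, z up, the work surface at z = 0. Lengths are in mm, angles in rad, forces in N, time in s.
With the tool pointing down it reaches from about 350 to 875 mm from the base axis. Payload 4.2 kg.
Tool frame: the origin (TCP) lies on the centre line of the jaws, within the pads' length; the fingertips stand 22 mm ahead of it and the grasp point (between the pads) lies 3 mm ahead of it (arm.nose_length is the distance from the TCP to the fingertips, in mm); z points along the fingers, x is the direction in which the jaws open and shut, and the axes are right-handed (so a half turn about z gives the same grasp; the last joint's range is limited). The gripper opens to 85 mm and grips with 20 to 120 N. Pads are 22 mm wide; open, the fingers measure 114 mm over their backs; the gripper's body (76 mm by 85 mm) begins 54 mm behind the grasp point. The pads swing forward as they close: fully open they stand 13 mm farther back than shut.
Start: joints at [1.53, 0.385, 0.008, 0, -1.194, -0.259], TCP at [184.548, 597.111, 253.312] pointing down, gripper open.
Joint ranges: [-3.14, 3.14], [-1.21, 2.06], [-1.07, 1.41], [-3.16, 2.05], [-2.99, -0.16], [-3.1, 3.1]. Speed limits (rad/s): [2.79, 2.79, 3.14, 3.14, 3.14, 3.14].

## Interface

Orientations are given as a unit quaternion [x, y, z, w].
In Python, from bench import telemetry, get_image, workorder, nets, arm gives the robot as it stands.
- The arm moves only by the tool apply_moves, never from a script. Its argument "steps" is a list of rows, each an object with "hand": the opening, from 0 (shut) to 1 (fully open); "xyz": the shift along the tool's x, y, z in cm, a list of three; "delta_rot": the turn, a rotation vector about the tool's x, y, z in rad, a list of three. In form: [{"hand": hand, "xyz": [x, y, z], "delta_rot": [wx, wy, wz]}, ...]. A call has 1 to 12 rows; each row is the pose to reach, as a shift and turn from the pose commanded when the call began, along the tool's axes at that moment; what a row does not reach only later rows make up. A row lasts 1/12 s, in which the tool goes at most 41.7 mm and 7.16 degrees, less where a joint would pass 70% of its speed; a pose out of reach is approached as far as the arm can. A call with a gripper value outside its range is refused whole. The fingers move at their own pace and stop on an object; the grip force is fixed at half the most. Time passes only in rows, so rows that repeat a pose let the fingers close. It gives the time, the measured TCP pose, the force and the opening at its end, in the units of the state.
- telemetry.read_state(): the state, without advancing time (a new reading comes with each control period).
- get_image(name): name is "scene" or "top"; returns a dict with "frame" (400x640x3 uint8, blue, green, red), "fx", "fy", "cx", "cy" (pixels), "distortion" ([k1, k2, p1, p2, k3] as OpenCV has them; the pictures are not rectified), "origin" and "orientation" of the camera in the world. Camera axes: x right, y down, z forward; pixel columns grow to the right and rows downward; lengths in mm; the calibration is good to about 2 mm. A picture is of the moment at which its call begins. There is no depth.
- workorder.job_done(): hands the job in, once; it reports no verdict.
Trained networks look in a picture, given as the dict that the camera call returned (one of the last four; its "shot" number tells which), for a name from the list of things; names that differ only in an ending like _2 or _b are one class to them, and where a whole thing is asked for, a point or a joint stands for the part that bears it (a point fixed in the world has none). Each returns a list of dicts, best first, with "confidence" (0 to 1); they miss things now and then, are a little off and sometimes report something else, mostly with a low value. They report only what shows in the picture. A call takes as long as a camera call. They do not tell look-alikes from the thing itself.
- nets.recognise(picture, label): "xyz" ([x, y, z] in mm, in world coordinates, good to about 4 mm: the middle of the surface that is visible of it).
- nets.outline_of(picture, label): "pixels" (400x640 bool, what is visible of it).
- nets.pinpoint(picture, label): "xyz" ([x, y, z] in mm, in world coordinates, good to about 4 mm: a listed point, or the origin of a listed thing).
The state is a dict: "clock": time; "joints": joint angles; "joint_vel": joint speeds; "joint_efforts": joint torques, N m; "position": TCP position; "ee_rot": TCP orientation; "contact_force": force on the tool from outside, world axes, zero at the start; "wrist_torque": the same for the moment, N m; "gripper_width": finger opening in mm.
Only numpy, scipy, OpenCV 4.12 (cv2) and the standard library are available. Lean on these libraries where they do the work, as an engineer would, in place of code of your own. Each camera call takes 0.05 s, during which the arm holds its last target.

## Task

Three adhesive-backed veneer slats stand proud of the inlay panel on the TV stand. Pick up the twin-wheel hand roller by its handle, set it on the slat at one end of the panel and roll it along the row to the other end with steady downward pressure until all three slats are flush with the frame. Let only the roller touch the panel, then stand the roller on its wheels on the TV stand top, clear of the panel.

Things in the scene. Friction and masses are not known exactly. Their poses are not given: they have to be found in the camera images.
- roller: hand roller, 86x80x118 mm, 0.34 kg, on two rubber wheels (40 dia, 60 wide, axles at x +-23). Origin: underside centre, at wheel bottoms; z up, rolls along x either way. Wooden handle block, 26 thick in x, 60 wide in y, 54 to 118 mm up: grip across x, 95 mm up. Stands left or right of the panel; on the other side an unwanted sanding block: same handle, flat cork foot, no wheels, 88 mm tall.
- panel: inlay panel fixed on the stand, pale wooden frame 260 (x) by 80 (y) by 12 mm high. Origin: underside centre, on the stand top; z up. Three darker slats in a row along x, each 58x39 mm, centres at x -60, 0, +60, y 0; tops start up to 4 mm above the frame. Each yields at about 7 N, has no spring, and stops flush, when the wheels also bear on the 20 mm side rails. Nothing tall stands near.
- slat_a (a joint): how far the slat at panel x = -60 mm has been pressed down, m: 0 proud, 0.004 flush
- slat_b (a joint): the same for the middle slat at panel x = 0
- slat_c (a joint): the same for the slat at panel x = +60 mm
- wheel_a (a joint): turn of the roller's wheel at roller x = -23 mm, rad, 0 at the start; 20 mm of rolling is 1 rad
- wheel_b (a joint): the same for the wheel at roller x = +23 mm
Not all that is in view belongs to the job. What is shaped like the roller but green or turquoise is not meant.

How it is judged:
By the outcome, as a careful person would: the job done as asked, in the order asked, and still so for the second after the job is handed in, with the robot touching nothing.
It also fails if it takes over 51 s, if anything falls off the work surface, if the arm or the gripper's body presses on something with over 40 N, if the wrist force passes 120 N, or if a joint passes its speed limit or range.

## Working session

There is one attempt and no reset: what is moved stays moved. The work goes in short steps, Python scripts to look and compute and a tool call to move; the robot and the scene stay as the last step left them, time stands still between calls to the robot, and variables do not carry over. Pictures are saved under pics/ and viewed, and the job is handed in when it is done.

Besides the shell and the picture viewer there is one more tool, called after "Emit:" by a JSON object that holds its "name" and its "arguments", one argument or row to a line. apply_moves: Moves the arm, as the interface text tells. Its arguments: {"type":"object","properties":{"steps":{"type":"array"}},"required":["steps"]}

```bash
mkdir -p pics; cat > h.py <<'E'
import cv2,numpy as np
from bench import telemetry,get_image,workorder,nets,arm
from scipy.spatial.transform import Rotation as R
E
python3 - <<'E'
from h import *
s=telemetry.read_state();print(s)
for n in("scene","top"):
    p=get_image(n);cv2.imwrite(f"pics/{n}0.png",p["frame"])
    print(n,p["origin"],p["orientation"],p["fx"],p["distortion"])
    for l in("roller","panel","slat_a","wheel_a"):
        print(l,[(np.round(d["xyz"]),round(d["confidence"],2)) for d in nets.pinpoint(p,l)], [(np.round(d["xyz"]),round(d["confidence"],2)) for d in nets.recognise(p,l)])
E
```

```text
{'clock': 0.0, 'joints': array([ 1.52958010e+00,  3.85576735e-01,  6.63193218e-03, -5.09186269e-04,
       -1.19401016e+00, -2.58577790e-01]), 'joint_vel': array([-0.00091995, -0.00127837,  0.00056682,  0.00133486,  0.0013108 ,
        0.00136402]), 'joint_efforts': array([ 4.20425977e-04, -3.92293060e+01,  1.88402778e+01,  4.18613210e+00,
       -4.64683020e-03,  7.29933021e-06]), 'position': array([184.40926751, 596.61384273, 252.21023409]), 'ee_rot': array([-5.93504949e-01,  8.04829581e-01, -6.93284117e-04, -8.60396217e-04]), 'contact_force': array([-0.26617267, -0.30936292, -0.2970695 ]), 'wrist_torque': array([ 0.00369911,  0.03972519, -0.01211943]), 'gripper_width': 85.40456522952627}
scene [1098.62378119 -433.11423947 1000.15886194] [ 0.82984692  0.45368919 -0.16333949 -0.28078535] 424.94924059580285 [-0.09548874  0.          0.          0.          0.        ]
roller [(array([ 593., -342.,    3.]), 0.92), (array([ 389., -438.,    2.]), 0.78), (array([ 334., -204.,    1.]), 0.59), (array([ 464., -306.,    1.]), 0.56)] [(array([ 480., -310.,   54.]), 0.97), (array([ 408., -443.,   52.]), 0.97), (array([ 354., -212.,   52.]), 0.78), (array([ 611., -348.,   53.]), 0.63)]
panel [(array([512., -35.,   0.]), 0.6)] [(array([514., -38.,  15.]), 0.71), (array([ 485., -310.,   54.]), 0.35)]Traceback (most recent call last):
  File "<stdin>", line 7, in <module>
ValueError: it knows: panel, roller
```

```bash
python3 - <<'E'
from h import *
n="top"
p=get_image(n);cv2.imwrite(f"pics/{n}0.png",p["frame"])
print(n,p["origin"],p["orientation"],p["fx"],p["distortion"])
for l in("roller","panel"):
        print(l,[(np.round(d["xyz"]),round(d["confidence"],2)) for d in nets.pinpoint(p,l)], [(np.round(d["xyz"]),round(d["confidence"],2)) for d in nets.recognise(p,l)])
E
```

```text
top [352.09500156 -50.23465059 919.94438372] [-0.70332947  0.70758522 -0.04136357  0.05422058] 377.8665466785931 [-0.05420008  0.          0.          0.          0.        ]
roller [(array([ 339., -208.,   -0.]), 0.83), (array([ 597., -340.,   -5.]), 0.81), (array([ 468., -305.,   -2.]), 0.76), (array([ 389., -438.,    4.]), 0.76)] [(array([ 463., -287.,   51.]), 0.98), (array([ 341., -196.,   50.]), 0.85), (array([ 586., -325.,   53.]), 0.76), (array([ 388., -422.,   55.]), 0.61)]
panel [(array([510., -34.,   2.]), 0.84)] [(array([511., -34.,  11.]), 0.88)]
```

View pics/scene0.png

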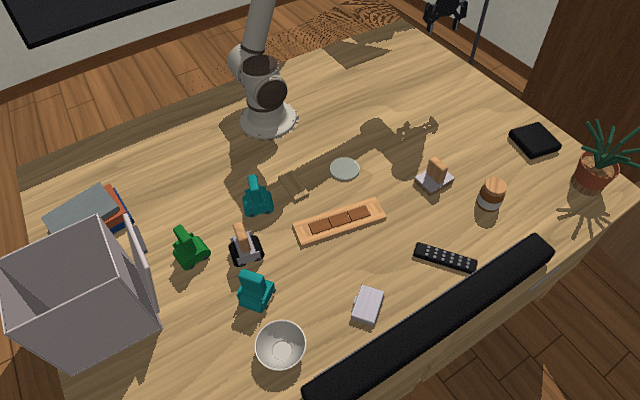

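View pics/top0.png

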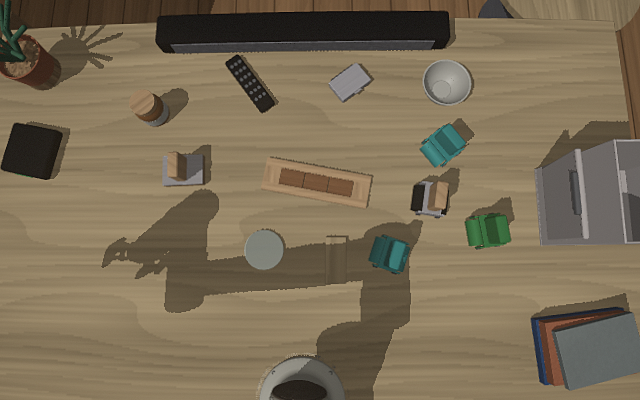

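The scene view shows the real roller (black wheels, wooden handle) at about (245,245), the sanding block at (435,178), and the panel at (340,222). The top view has them at (430,198), (183,168) and (318,181). The green and turquoise look-alikes stand near the roller. Next I'll refine the poses.

```bash
cat >> h.py <<'E'
def toplane(p,uv,z):
    K=np.array([[p["fx"],0,p["cx"]],[0,p["fy"],p["cy"]],[0,0,1]])
    q=cv2.undistortPoints(np.array(uv,float).reshape(-1,1,2),K,np.array(p["distortion"]))[:,0]
    d=R.from_quat(p["orientation"]).apply(np.c_[q,np.ones(len(q))]);o=np.array(p["origin"])
    return o+d*((z-o[2])/d[:,2])[:,None]
def proj(p,X):
    K=np.array([[p["fx"],0,p["cx"]],[0,p["fy"],p["cy"]],[0,0,1]])
    r=R.from_quat(p["orientation"]).inv();c=r.apply(np.atleast_2d(X)-np.array(p["origin"]))
    return cv2.projectPoints(c,np.zeros(3),np.zeros(3),K,np.array(p["distortion"]))[0][:,0]
E
python3 - <<'E'
from h import *
for n in("top","scene"):
    p=get_image(n)
    for l in("panel",):
        for d in nets.outline_of(p,l):
            m=d["pixels"].astype(np.uint8)
            c=max(cv2.findContours(m,cv2.RETR_EXTERNAL,cv2.CHAIN_APPROX_NONE)[0],key=cv2.contourArea)[:,0]
            w=toplane(p,c,12)[:,:2].astype(np.float32)
            print(n,d["confidence"],cv2.minAreaRect(w))
    f=p["frame"]; u=proj(p,[466,-306,60])[0].astype(int); print(u)
    cr=f[u[1]-45:u[1]+45,u[0]-60:u[0]+60]; cv2.imwrite(f"pics/rol_{n}.png",cv2.resize(cr,None,fx=6,fy=6,interpolation=cv2.INTER_CUBIC)); print(u-[60,45])
    u=proj(p,[511,-35,12])[0].astype(int)
    cr=f[u[1]-45:u[1]+45,u[0]-64:u[0]+64]; cv2.imwrite(f"pics/pan_{n}.png",cv2.resize(cr,None,fx=6,fy=6,interpolation=cv2.INTER_CUBIC)); print(u-[64,45])
E
```

```text
top 0.65 ((512.2662963867188, -36.04864501953125), (262.9825134277344, 84.27173614501953), 78.43562316894531)
[433 197]
[373 152]
[251 137]
[243 242]
[183 197]
[274 174]
```

View pics/rol_top.png

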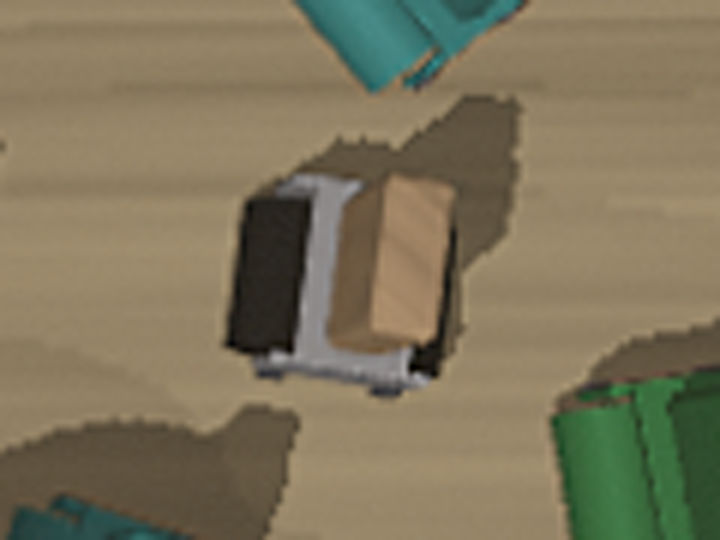

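View pics/rol_scene.png

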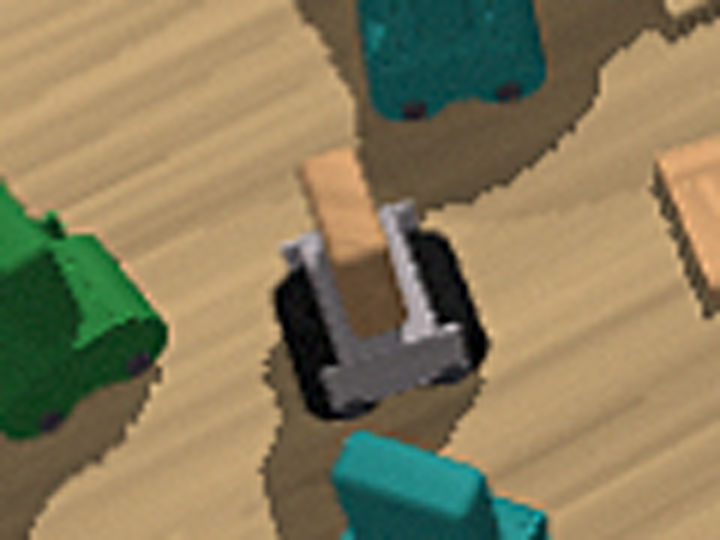

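View pics/pan_top.png

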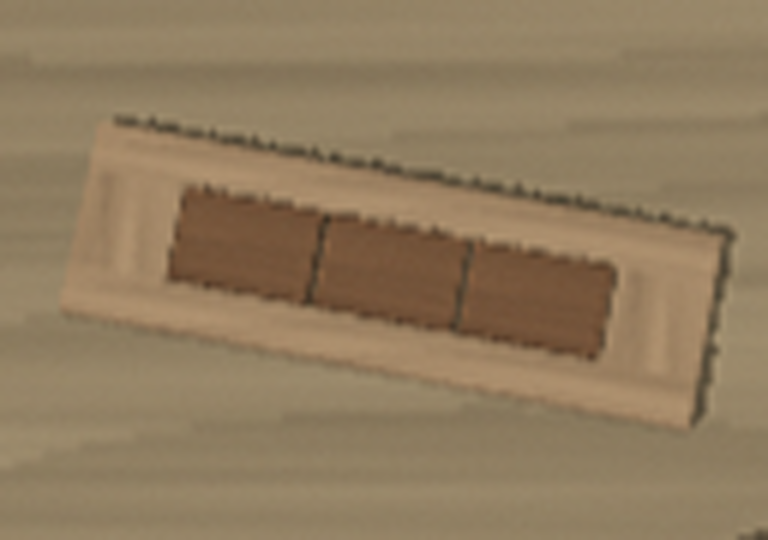

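View pics/pan_scene.png

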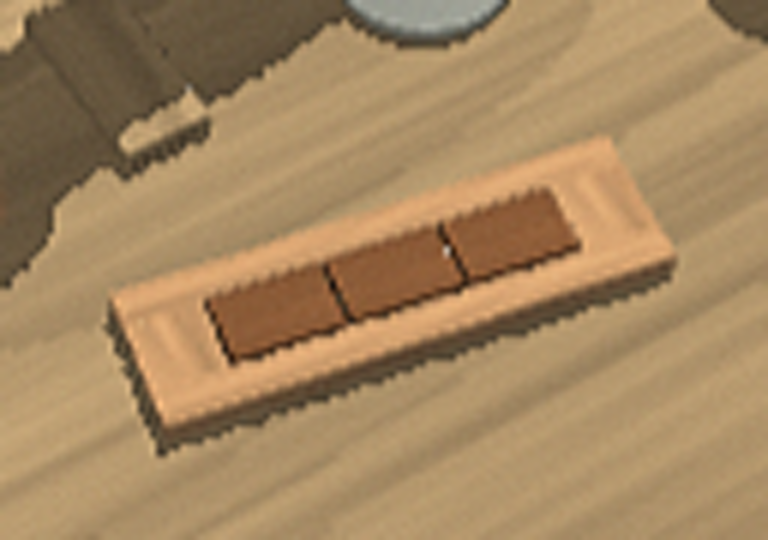

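```bash
python3 - <<'E'
from h import *
P={n:get_image(n) for n in("top","scene")}
def rep(n,c,off,z):
    uv=(np.array(c)+.5)/6-.5+off
    w=toplane(P[n],uv,z)[:,:2]; print(n,np.round(w,1).tolist(),'ctr',w.mean(0).round(1))
    e=np.diff(np.r_[w,w[:1]],axis=0); print('  len',np.hypot(*e.T).round(1),'ang',np.degrees(np.arctan2(e[:,1],e[:,0])).round(1))
rep("top",[(105,118),(730,232),(692,428),(60,310)],[251,137] if 0 else [254-0,136] if 0 else [251,137],12) if 0 else None
import sys
rep("top",[(105,118),(730,232),(692,428),(60,310)],np.array([251,137]),12)
rep("scene",[(108,303),(605,140),(672,258),(170,430)],np.array([274,174]),12)
rep("top",[(388,175),(457,185),(433,339),(370,333)],np.array([373,152]),118)
rep("scene",[(302,168),(355,148),(383,236),(329,257)],np.array([183,197]),118)
# slat row
rep("top",[(183,188),(616,266),(598,357),(168,280)],np.array([251,137]),15)
rep("scene",[(208,298),(545,188),(580,246),(232,361)],np.array([274,174]),15)
E
```

```text
top [[578.0, 82.2], [528.1, -173.3], [448.1, -156.0], [498.1, 99.5]] ctr [513.1 -36.9]
  len [260.3  81.9 260.4  81.8] ang [-101.1  167.8   78.9  -12.3]
scene [[452.0, -156.7], [500.5, 99.1], [576.4, 83.0], [529.1, -167.9]] ctr [514.5 -35.7]
  len [260.4  77.6 255.3  78. ] ang [  79.3  -12.  -100.7  171.7]
top [[494.6, -298.9], [490.7, -323.6], [435.3, -312.1], [437.6, -289.6]] ctr [ 464.5 -306. ]
  len [25.  56.7 22.6 57.7] ang [-98.7 168.3  84.1  -9.2]
scene [[441.0, -313.4], [443.9, -289.7], [491.2, -299.4], [488.4, -323.0]] ctr [ 466.1 -306.4]
  len [23.9 48.3 23.8 48.4] ang [ 83.  -11.5 -96.8 168.6]
top [[547.6, 49.4], [513.9, -126.5], [476.8, -118.5], [509.6, 55.2]] ctr [512.  -35.1]
  len [179.   38.  176.8  38.5] ang [-100.9  167.9   79.3   -8.7]
scene [[477.2, -116.4], [510.6, 55.1], [548.3, 48.8], [513.9, -125.4]] ctr [512.5 -34.5]
  len [174.7  38.2 177.5  37.8] ang [  79.    -9.6 -101.1  166.2]
```

```bash
cat >> h.py <<'E'
def goto(xyz,yaw=-100.5,cmd=None):
    """tool shift (cm) and rotvec to reach world TCP xyz, tool-x yaw deg, pointing down; from measured"""
    s=telemetry.read_state();r=R.from_quat(s["ee_rot"])
    c,sn=np.cos(np.radians(yaw)),np.sin(np.radians(yaw))
    T=R.from_matrix(np.array([[c,sn,0],[sn,-c,0],[0,0,-1]]).T)
    print(xyz,"cm",(r.inv().apply(np.array(xyz)-s["position"])/10).round(2),"rot",(r.inv()*T).as_rotvec().round(4),"now",s["position"].round(1),"F",s["contact_force"].round(1),"t",s["clock"],"w",round(s["gripper_width"],1))
E
python3 -c "
from h import *
goto([480,150,250]);goto([465.5,-306,230])"
```

```text
[480, 150, 250] cm [ 33.99 -41.43   0.33] rot [ 0.      0.     -0.1165] now [184.5 597.1 253.3] F [-0.6 -0.7 -0.3] t 0.8 w 85.2
[465.5, -306, 230] cm [ 77.99 -53.51   2.33] rot [ 0.      0.     -0.1165] now [184.5 597.1 253.3] F [-0.6 -0.7 -0.3] t 0.8 w 85.2
```

Emit:
{"name": "apply_moves", "arguments": {
  "steps": [
    {"hand": 1, "xyz": [34, -41.4, 0.3], "delta_rot": [0, 0, -0.1165]},
    {"hand": 1, "xyz": [34, -41.4, 0.3], "delta_rot": [0, 0, -0.1165]},
    {"hand": 1, "xyz": [34, -41.4, 0.3], "delta_rot": [0, 0, -0.1165]},
    {"hand": 1, "xyz": [34, -41.4, 0.3], "delta_rot": [0, 0, -0.1165]},
    {"hand": 1, "xyz": [34, -41.4, 0.3], "delta_rot": [0, 0, -0.1165]},
    {"hand": 1, "xyz": [34, -41.4, 0.3], "delta_rot": [0, 0, -0.1165]},
    {"hand": 1, "xyz": [34, -41.4, 0.3], "delta_rot": [0, 0, -0.1165]},
    {"hand": 1, "xyz": [34, -41.4, 0.3], "delta_rot": [0, 0, -0.1165]},
    {"hand": 1, "xyz": [34, -41.4, 0.3], "delta_rot": [0, 0, -0.1165]},
    {"hand": 1, "xyz": [34, -41.4, 0.3], "delta_rot": [0, 0, -0.1165]},
    {"hand": 1, "xyz": [34, -41.4, 0.3], "delta_rot": [0, 0, -0.1165]},
    {"hand": 1, "xyz": [34, -41.4, 0.3], "delta_rot": [0, 0, -0.1165]}
  ]
}}

```text
clock: 1.8
position: [460.7, 178.0, 251.0]
ee_rot: [-0.64, 0.769, -0.0, 0.001]
contact_force: [1.1, 0.8, 0.4]
gripper_width: 85.2
```

```bash
python3 -c "
from h import *
goto([465.5,-306,230])"
```

```text
[465.5, -306, 230] cm [47.51 -9.27  2.07] rot [-0.0008  0.0008  0.0004] now [460.7 178.  251. ] F [1.1 0.8 0.4] t 1.8 w 85.2
```

Emit:
{"name": "apply_moves", "arguments": {
  "steps": [
    {"hand": 1, "xyz": [46.5, -9.2, 2.0], "delta_rot": [0, 0, 0]},
    {"hand": 1, "xyz": [46.5, -9.2, 2.0], "delta_rot": [0, 0, 0]},
    {"hand": 1, "xyz": [46.5, -9.2, 2.0], "delta_rot": [0, 0, 0]},
    {"hand": 1, "xyz": [46.5, -9.2, 2.0], "delta_rot": [0, 0, 0]},
    {"hand": 1, "xyz": [46.5, -9.2, 2.0], "delta_rot": [0, 0, 0]},
    {"hand": 1, "xyz": [46.5, -9.2, 2.0], "delta_rot": [0, 0, 0]},
    {"hand": 1, "xyz": [46.5, -9.2, 2.0], "delta_rot": [0, 0, 0]},
    {"hand": 1, "xyz": [46.5, -9.2, 2.0], "delta_rot": [0, 0, 0]},
    {"hand": 1, "xyz": [46.5, -9.2, 2.0], "delta_rot": [0, 0, 0]},
    {"hand": 1, "xyz": [46.5, -9.2, 2.0], "delta_rot": [0, 0, 0]},
    {"hand": 1, "xyz": [46.5, -9.2, 2.0], "delta_rot": [0, 0, 0]},
    {"hand": 1, "xyz": [46.5, -9.2, 2.0], "delta_rot": [0, 0, 0]}
  ]
}}

```text
clock: 2.8
position: [465.3, -298.3, 230.1]
ee_rot: [-0.638, 0.77, -0.0, -0.0]
contact_force: [1.3, -0.6, 0.7]
gripper_width: 85.1
```

```bash
python3 -c "
from h import *
p=get_image('scene');p=get_image('scene');cv2.imwrite('pics/s1.png',p['frame'])
goto([465.5,-306,98])"
```

```text
[465.5, -306, 98] cm [ 0.89 -0.21 13.18] rot [ 0.0008 -0.0002 -0.0047] now [ 465.2 -296.8  229.8] F [-0.5 -0.   0.8] t 2.9 w 85.3
```

View pics/s1.png

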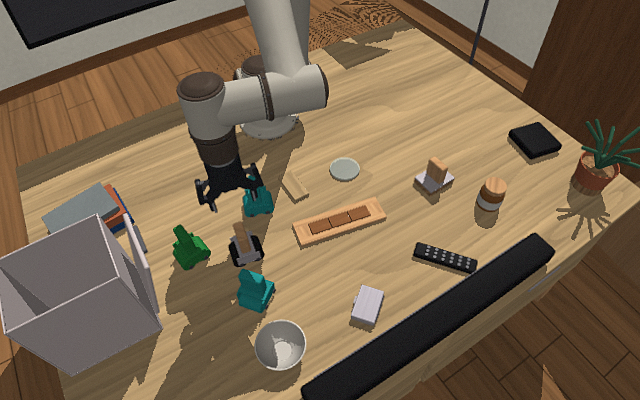

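Emit:
{"name": "apply_moves", "arguments": {
  "steps": [
    {"hand": 1, "xyz": [0.9, -0.2, 1], "delta_rot": [0, 0, 0]},
    {"hand": 1, "xyz": [0.9, -0.2, 3], "delta_rot": [0, 0, 0]},
    {"hand": 1, "xyz": [0.9, -0.2, 5], "delta_rot": [0, 0, 0]},
    {"hand": 1, "xyz": [0.9, -0.2, 7], "delta_rot": [0, 0, 0]},
    {"hand": 1, "xyz": [0.9, -0.2, 9], "delta_rot": [0, 0, 0]},
    {"hand": 1, "xyz": [0.9, -0.2, 11], "delta_rot": [0, 0, 0]},
    {"hand": 1, "xyz": [0.9, -0.2, 12.5], "delta_rot": [0, 0, 0]},
    {"hand": 1, "xyz": [0.9, -0.2, 13.2], "delta_rot": [0, 0, 0]},
    {"hand": 1, "xyz": [0.9, -0.2, 13.2], "delta_rot": [0, 0, 0]}
  ]
}}

```text
clock: 3.65
position: [465.1, -302.1, 96.7]
ee_rot: [-0.64, 0.768, 0.002, -0.001]
contact_force: [-0.5, -0.5, 0.3]
gripper_width: 85.5
```

```bash
python3 -c "
from h import *
for n in ('scene','top'):
    p=get_image(n);u=proj(p,[466,-306,80])[0].astype(int);f=p['frame'][u[1]-50:u[1]+50,u[0]-65:u[0]+65];cv2.imwrite('pics/g_%s.png'%n,cv2.resize(f,None,fx=6,fy=6))
goto([465.5,-306,98])"
```

```text
[465.5, -306, 98] cm [0.31 0.05 0.1 ] rot [-0.0007 -0.0004  0.0014] now [ 466.6 -303.    99. ] F [ 0.7 -0.4  0.7] t 3.75 w 85.7
```

View pics/g_scene.png

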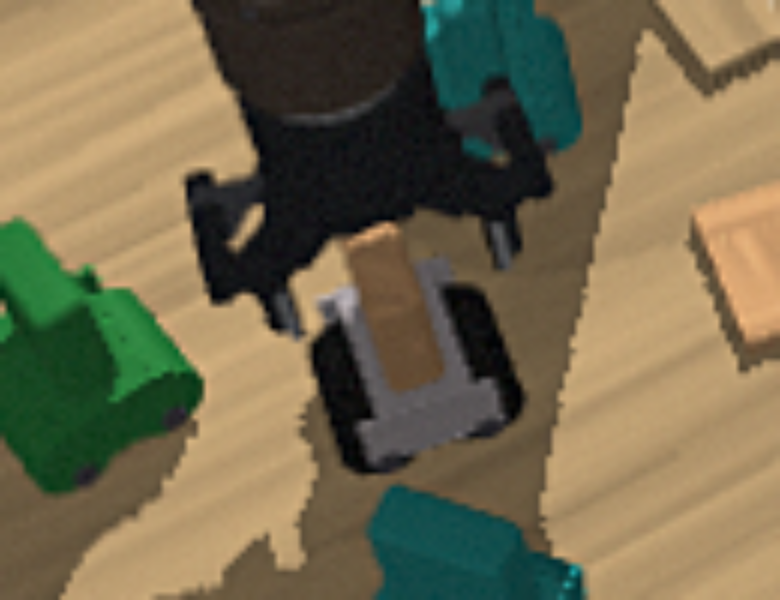

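View pics/g_top.png

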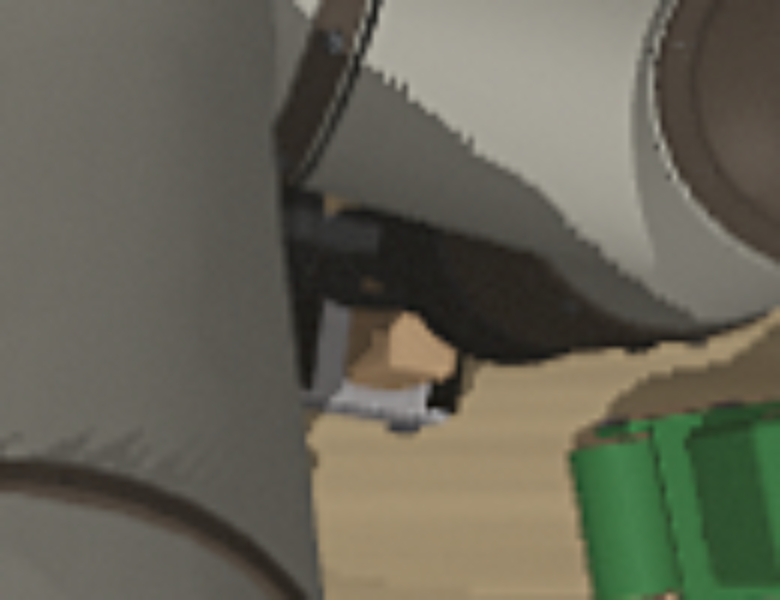

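The handle (scene crop about (385,260)) sits between the open jaws, whose tips are at (295,335) and (503,265), so I'm closing.

Emit:
{"name": "apply_moves", "arguments": {
  "steps": [
    {"hand": 1, "xyz": [0.3, 0, 0.05], "delta_rot": [0, 0, 0]},
    {"hand": 0, "xyz": [0.3, 0, 0.05], "delta_rot": [0, 0, 0]},
    {"hand": 0, "xyz": [0.3, 0, 0.05], "delta_rot": [0, 0, 0]},
    {"hand": 0, "xyz": [0.3, 0, 0.05], "delta_rot": [0, 0, 0]},
    {"hand": 0, "xyz": [0.3, 0, 0.05], "delta_rot": [0, 0, 0]},
    {"hand": 0, "xyz": [0.3, 0, 0.05], "delta_rot": [0, 0, 0]},
    {"hand": 0, "xyz": [0.3, 0, 0.05], "delta_rot": [0, 0, 0]},
    {"hand": 0, "xyz": [0.3, 0, 0.05], "delta_rot": [0, 0, 0]},
    {"hand": 0, "xyz": [0.3, 0, 0.05], "delta_rot": [0, 0, 0]},
    {"hand": 0, "xyz": [0.3, 0, 0.05], "delta_rot": [0, 0, 0]},
    {"hand": 0, "xyz": [0.3, 0, 0.05], "delta_rot": [0, 0, 0]},
    {"hand": 0, "xyz": [0.3, 0, 0.05], "delta_rot": [0, 0, 0]}
  ]
}}

```text
clock: 4.75
position: [465.7, -306.5, 98.4]
ee_rot: [-0.64, 0.769, -0.0, 0.0]
contact_force: [-0.4, 0.2, 4.8]
gripper_width: 25.3
```

```bash
python3 -c "
from h import *
goto([465.5,-306,98])
p=get_image('scene')
goto([465.5,-306,98])"
```

```text
[465.5, -306, 98] cm [-0.04  0.03  0.04] rot [-0.0006 -0.0003  0.0002] now [ 465.7 -306.5   98.4] F [-0.4  0.2  4.8] t 4.75 w 25.3
[465.5, -306, 98] cm [-0.04  0.03  0.04] rot [-0.0006 -0.0003  0.0001] now [ 465.7 -306.5   98.4] F [-0.5 -1.3  4.5] t 4.8 w 25.4
```

```bash
python3 -c "
from h import *
goto([465.7,-306.5,140]);goto([501,-94,140])"
```

```text
[465.7, -306.5, 140] cm [ 0.   -0.01 -4.16] rot [-0.0006 -0.0003  0.0001] now [ 465.7 -306.5   98.4] F [-0.5 -1.3  4.5] t 4.8 w 25.4
[501, -94, 140] cm [-21.53   0.39  -4.17] rot [-0.0006 -0.0003  0.0001] now [ 465.7 -306.5   98.4] F [-0.5 -1.3  4.5] t 4.8 w 25.4
```

Emit:
{"name": "apply_moves", "arguments": {
  "steps": [
    {"hand": 0, "xyz": [0, 0, -2], "delta_rot": [0, 0, 0]},
    {"hand": 0, "xyz": [0, 0, -4.2], "delta_rot": [0, 0, 0]},
    {"hand": 0, "xyz": [-2, 0.1, -4.2], "delta_rot": [0, 0, 0]},
    {"hand": 0, "xyz": [-5, 0.1, -4.2], "delta_rot": [0, 0, 0]},
    {"hand": 0, "xyz": [-8, 0.2, -4.2], "delta_rot": [0, 0, 0]},
    {"hand": 0, "xyz": [-11, 0.2, -4.2], "delta_rot": [0, 0, 0]},
    {"hand": 0, "xyz": [-14, 0.3, -4.2], "delta_rot": [0, 0, 0]},
    {"hand": 0, "xyz": [-17, 0.3, -4.2], "delta_rot": [0, 0, 0]},
    {"hand": 0, "xyz": [-20, 0.4, -4.2], "delta_rot": [0, 0, 0]},
    {"hand": 0, "xyz": [-21.5, 0.4, -4.2], "delta_rot": [0, 0, 0]},
    {"hand": 0, "xyz": [-21.5, 0.4, -4.2], "delta_rot": [0, 0, 0]},
    {"hand": 0, "xyz": [-21.5, 0.4, -4.2], "delta_rot": [0, 0, 0]}
  ]
}}

```text
clock: 5.8
position: [499.8, -93.4, 138.8]
ee_rot: [-0.64, 0.768, 0.001, -0.001]
contact_force: [0.4, -0.6, -3.0]
gripper_width: 25.3
```

```bash
python3 -c "
from h import *
for n in ('scene','top'):
    p=get_image(n);u=proj(p,[512,-60,60])[0].astype(int);f=p['frame'][u[1]-50:u[1]+50,u[0]-65:u[0]+65];cv2.imwrite('pics/h_%s.png'%n,cv2.resize(f,None,fx=6,fy=6))
goto([501,-94,118])"
```

```text
[501, -94, 118] cm [-0.08 -0.11  2.12] rot [ 0.0022 -0.0003 -0.0008] now [499.8 -94.6 139.2] F [-0.2 -0.6 -2.9] t 5.9 w 25.3
```

View pics/h_scene.png

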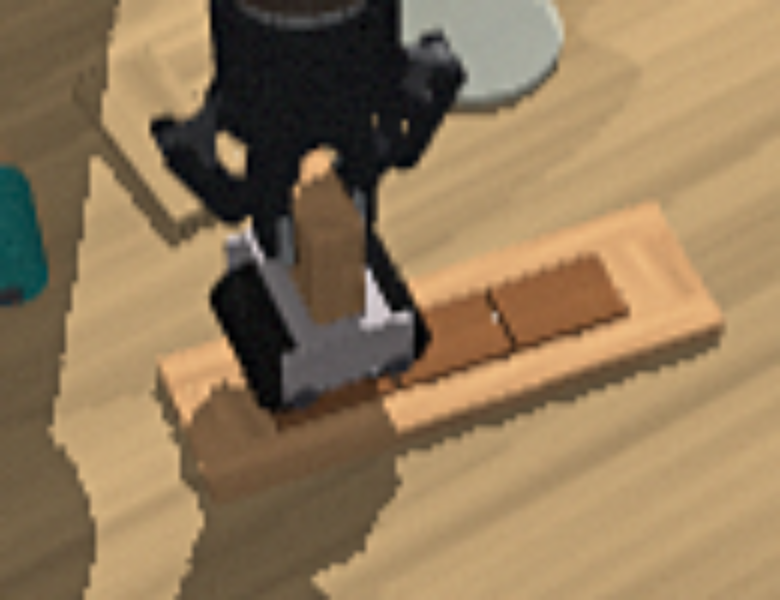

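View pics/h_top.png

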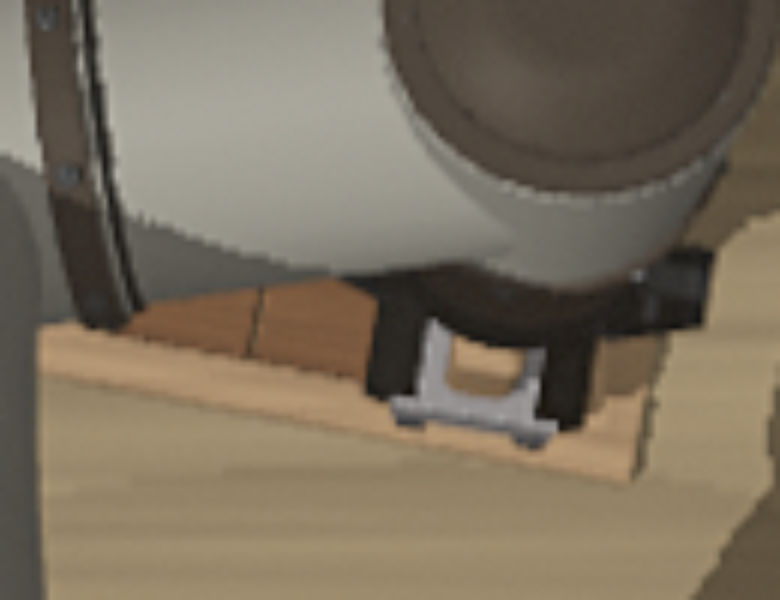

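Emit:
{"name": "apply_moves", "arguments": {
  "steps": [
    {"hand": 0, "xyz": [-0.1, -0.1, 1], "delta_rot": [0, 0, 0]},
    {"hand": 0, "xyz": [-0.1, -0.1, 1.8], "delta_rot": [0, 0, 0]},
    {"hand": 0, "xyz": [-0.1, -0.1, 2.2], "delta_rot": [0, 0, 0]},
    {"hand": 0, "xyz": [-0.1, -0.1, 2.3], "delta_rot": [0, 0, 0]},
    {"hand": 0, "xyz": [-0.1, -0.1, 2.4], "delta_rot": [0, 0, 0]},
    {"hand": 0, "xyz": [-0.1, -0.1, 2.5], "delta_rot": [0, 0, 0]},
    {"hand": 0, "xyz": [-0.1, -0.1, 2.6], "delta_rot": [0, 0, 0]},
    {"hand": 0, "xyz": [-0.1, -0.1, 2.6], "delta_rot": [0, 0, 0]},
    {"hand": 0, "xyz": [-0.1, -0.1, 2.6], "delta_rot": [0, 0, 0]}
  ]
}}

```text
clock: 6.65
position: [502.0, -93.4, 114.2]
ee_rot: [-0.639, 0.769, -0.0, 0.0]
contact_force: [-0.6, 0.4, -4.1]
gripper_width: 25.4
```

```bash
python3 -c "
from h import *
goto([501,-94,110])"
```

```text
[501, -94, 110] cm [0.08 0.09 0.42] rot [-0.0005  0.0001  0.0001] now [502.  -93.4 114.2] F [-0.6  0.4 -4.1] t 6.65 w 25.4
```

Emit:
{"name": "apply_moves", "arguments": {
  "steps": [
    {"hand": 0, "xyz": [0, 0, 0.1], "delta_rot": [0, 0, 0]},
    {"hand": 0, "xyz": [0, 0, 0.2], "delta_rot": [0, 0, 0]},
    {"hand": 0, "xyz": [0, 0, 0.3], "delta_rot": [0, 0, 0]},
    {"hand": 0, "xyz": [0, 0, 0.3], "delta_rot": [0, 0, 0]},
    {"hand": 0, "xyz": [0, 0, 0.3], "delta_rot": [0, 0, 0]}
  ]
}}

```text
clock: 7.07
position: [502.3, -93.4, 111.8]
ee_rot: [-0.64, 0.769, -0.0, 0.0]
contact_force: [-2.3, 0.3, 5.4]
gripper_width: 25.2
```

Emit:
{"name": "apply_moves", "arguments": {
  "steps": [
    {"hand": 0, "xyz": [0, 0, 0.1], "delta_rot": [0, 0, 0]},
    {"hand": 0, "xyz": [0, 0, 0.15], "delta_rot": [0, 0, 0]},
    {"hand": 0, "xyz": [0, 0, 0.15], "delta_rot": [0, 0, 0]},
    {"hand": 0, "xyz": [0, 0, 0.15], "delta_rot": [0, 0, 0]}
  ]
}}

```text
clock: 7.4
position: [502.3, -93.9, 110.9]
ee_rot: [-0.64, 0.769, -0.001, 0.0]
contact_force: [-3.1, -1.6, 9.5]
gripper_width: 25.4
```

Emit:
{"name": "apply_moves", "arguments": {
  "steps": [
    {"hand": 0, "xyz": [0, 0, 0.1], "delta_rot": [0, 0, 0]},
    {"hand": 0, "xyz": [0, 0, 0.1], "delta_rot": [0, 0, 0]},
    {"hand": 0, "xyz": [0, 0, 0.1], "delta_rot": [0, 0, 0]},
    {"hand": 0, "xyz": [0, 0, 0.1], "delta_rot": [0, 0, 0]}
  ]
}}

```text
clock: 7.73
position: [502.3, -94.0, 110.3]
ee_rot: [-0.64, 0.769, -0.001, -0.0]
contact_force: [-4.1, -1.5, 11.3]
gripper_width: 25.7
```

```bash
python3 -c "
from h import *
s=telemetry.read_state();print(s['wrist_torque'])
goto([501,-94,110])"
```

```text
[-0.38887709  1.2269289   0.00900287]
[501, -94, 110] cm [0.02 0.13 0.03] rot [-0.0014 -0.0012  0.0009] now [502.3 -94.  110.3] F [-4.1 -1.5 11.3] t 7.7333 w 25.7
```

Emit:
{"name": "apply_moves", "arguments": {
  "steps": [
    {"hand": 0, "xyz": [0, 0, 0.1], "delta_rot": [0, 0, 0]},
    {"hand": 0, "xyz": [0, 0, 0.15], "delta_rot": [0, 0, 0]},
    {"hand": 0, "xyz": [0, 0, 0.15], "delta_rot": [0, 0, 0]},
    {"hand": 0, "xyz": [0, 0, 0.15], "delta_rot": [0, 0, 0]}
  ]
}}

```text
clock: 8.07
position: [502.4, -94.1, 110.3]
ee_rot: [-0.64, 0.768, -0.001, 0.0]
contact_force: [-6.0, -0.8, 21.0]
gripper_width: 25.6
```

```bash
python3 -c "
from h import *
for n in ('scene',):
    p=get_image(n);u=proj(p,[512,-60,60])[0].astype(int);f=p['frame'][u[1]-50:u[1]+50,u[0]-65:u[0]+65];cv2.imwrite('pics/i_%s.png'%n,cv2.resize(f,None,fx=6,fy=6))
goto([501,-94,110])"
```

```text
[501, -94, 110] cm [0.01 0.14 0.03] rot [-0.0018 -0.0015  0.0014] now [502.4 -94.2 110.3] F [-5.7  0.  20.7] t 8.1167 w 25.4
```

View pics/i_scene.png

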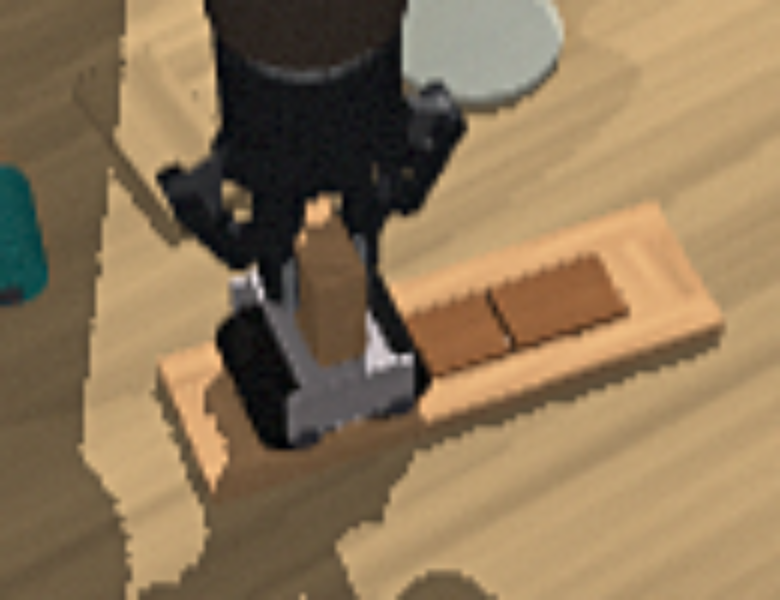

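z stopped dropping at 110.3 with about 24 N net load, so the first slat is flush. I'll roll now.

Emit:
{"name": "apply_moves", "arguments": {
  "steps": [
    {"hand": 0, "xyz": [-0.3, 0, 0], "delta_rot": [0, 0, 0]},
    {"hand": 0, "xyz": [-0.6, 0, 0], "delta_rot": [0, 0, 0]},
    {"hand": 0, "xyz": [-0.9, 0, 0], "delta_rot": [0, 0, 0]},
    {"hand": 0, "xyz": [-1.2, 0, 0], "delta_rot": [0, 0, 0]},
    {"hand": 0, "xyz": [-1.5, 0, 0], "delta_rot": [0, 0, 0]},
    {"hand": 0, "xyz": [-1.8, 0, 0], "delta_rot": [0, 0, 0]},
    {"hand": 0, "xyz": [-2.1, 0, 0], "delta_rot": [0, 0, 0]},
    {"hand": 0, "xyz": [-2.4, 0, 0], "delta_rot": [0, 0, 0]},
    {"hand": 0, "xyz": [-2.7, 0, 0], "delta_rot": [0, 0, 0]},
    {"hand": 0, "xyz": [-3.0, 0, 0], "delta_rot": [0, 0, 0]}
  ]
}}

```text
clock: 8.95
position: [507.7, -64.4, 110.2]
ee_rot: [-0.64, 0.768, -0.001, -0.0]
contact_force: [-7.2, -0.4, 21.1]
gripper_width: 25.3
```

```bash
python3 -c "
from h import *
goto([501,-94,110])"
```

```text
[501, -94, 110] cm [3.03 0.12 0.03] rot [-0.0013 -0.0014  0.0013] now [507.7 -64.4 110.2] F [-7.2 -0.4 21.1] t 8.95 w 25.3
```

Emit:
{"name": "apply_moves", "arguments": {
  "steps": [
    {"hand": 0, "xyz": [-0.4, 0, 0], "delta_rot": [0, 0, 0]},
    {"hand": 0, "xyz": [-0.8, 0.02, 0], "delta_rot": [0, 0, 0]},
    {"hand": 0, "xyz": [-1.2, 0.03, 0], "delta_rot": [0, 0, 0]},
    {"hand": 0, "xyz": [-1.6, 0.04, 0], "delta_rot": [0, 0, 0]},
    {"hand": 0, "xyz": [-2.0, 0.05, 0], "delta_rot": [0, 0, 0]},
    {"hand": 0, "xyz": [-2.4, 0.06, 0], "delta_rot": [0, 0, 0]},
    {"hand": 0, "xyz": [-2.8, 0.07, 0], "delta_rot": [0, 0, 0]},
    {"hand": 0, "xyz": [-3.2, 0.08, 0], "delta_rot": [0, 0, 0]},
    {"hand": 0, "xyz": [-3.6, 0.09, 0], "delta_rot": [0, 0, 0]},
    {"hand": 0, "xyz": [-4.0, 0.1, 0], "delta_rot": [0, 0, 0]},
    {"hand": 0, "xyz": [-4.4, 0.1, 0], "delta_rot": [0, 0, 0]},
    {"hand": 0, "xyz": [-4.8, 0.1, 0], "delta_rot": [0, 0, 0]}
  ]
}}

```text
clock: 9.95
position: [515.9, -16.8, 110.2]
ee_rot: [-0.64, 0.768, -0.001, 0.0]
contact_force: [-5.9, 0.7, 20.6]
gripper_width: 25.3
```

```bash
python3 -c "
from h import *
goto([524,24,110])"
```

```text
[524, 24, 110] cm [-4.16 -0.06  0.02] rot [-0.0023 -0.0008  0.0014] now [515.9 -16.8 110.2] F [-5.9  0.7 20.6] t 9.95 w 25.3
```

Emit:
{"name": "apply_moves", "arguments": {
  "steps": [
    {"hand": 0, "xyz": [-0.4, 0, 0], "delta_rot": [0, 0, 0]},
    {"hand": 0, "xyz": [-0.8, 0, 0], "delta_rot": [0, 0, 0]},
    {"hand": 0, "xyz": [-1.2, 0, 0], "delta_rot": [0, 0, 0]},
    {"hand": 0, "xyz": [-1.6, 0, 0], "delta_rot": [0, 0, 0]},
    {"hand": 0, "xyz": [-2.0, 0, 0], "delta_rot": [0, 0, 0]},
    {"hand": 0, "xyz": [-2.4, 0, 0], "delta_rot": [0, 0, 0]},
    {"hand": 0, "xyz": [-2.8, 0, 0], "delta_rot": [0, 0, 0]},
    {"hand": 0, "xyz": [-3.2, 0, 0], "delta_rot": [0, 0, 0]},
    {"hand": 0, "xyz": [-3.6, 0, 0], "delta_rot": [0, 0, 0]},
    {"hand": 0, "xyz": [-4.0, 0, 0], "delta_rot": [0, 0, 0]},
    {"hand": 0, "xyz": [-4.4, 0, 0], "delta_rot": [0, 0, 0]},
    {"hand": 0, "xyz": [-4.4, 0, 0], "delta_rot": [0, 0, 0]}
  ]
}}

```text
clock: 10.95
position: [523.7, 27.2, 110.2]
ee_rot: [-0.64, 0.768, -0.001, 0.0]
contact_force: [-7.4, 2.4, 20.3]
gripper_width: 25.0
```

```bash
python3 -c "
from h import *
for n in ('scene',):
    p=get_image(n);u=proj(p,[512,-30,60])[0].astype(int);f=p['frame'][u[1]-50:u[1]+50,u[0]-65:u[0]+65];cv2.imwrite('pics/j_%s.png'%n,cv2.resize(f,None,fx=6,fy=6))
goto([524,24,110])"
```

```text
[524, 24, 110] cm [ 0.3  -0.09  0.02] rot [-0.0019  0.0001  0.0016] now [523.7  27.1 110.2] F [-7.5  2.7 20.6] t 11.0 w 25.5
```

View pics/j_scene.png

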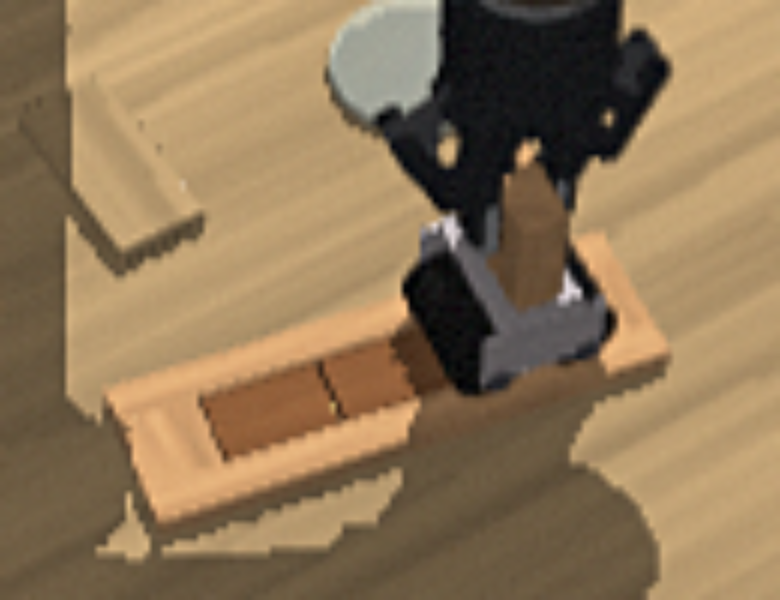

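Emit:
{"name": "apply_moves", "arguments": {
  "steps": [
    {"hand": 0, "xyz": [0, 0, -1], "delta_rot": [0, 0, 0]},
    {"hand": 0, "xyz": [0, 0, -3], "delta_rot": [0, 0, 0]},
    {"hand": 0, "xyz": [0, 0, -5], "delta_rot": [0, 0, 0]},
    {"hand": 0, "xyz": [0, 0, -5], "delta_rot": [0, 0, 0]}
  ]
}}

```text
clock: 11.33
position: [525.5, 27.3, 160.2]
ee_rot: [-0.64, 0.769, -0.002, 0.003]
contact_force: [1.7, 0.5, -1.6]
gripper_width: 25.2
```

```bash
python3 -c "
from h import *
goto([466,-300,150])"
```

```text
[466, -300, 150] cm [33.27 -0.08  0.92] rot [-0.0072  0.0031  0.0007] now [525.5  27.3 160.2] F [ 1.7  0.5 -1.6] t 11.3333 w 25.2
```

Emit:
{"name": "apply_moves", "arguments": {
  "steps": [
    {"hand": 0, "xyz": [1, 0, 0], "delta_rot": [0, 0, 0]},
    {"hand": 0, "xyz": [3.5, 0, 0], "delta_rot": [0, 0, 0]},
    {"hand": 0, "xyz": [7, 0, 0], "delta_rot": [0, 0, 0]},
    {"hand": 0, "xyz": [10.5, 0, 0], "delta_rot": [0, 0, 0]},
    {"hand": 0, "xyz": [14, 0, 0], "delta_rot": [0, 0, 0]},
    {"hand": 0, "xyz": [17.5, 0, 0], "delta_rot": [0, 0, 0]},
    {"hand": 0, "xyz": [21, 0, 0], "delta_rot": [0, 0, 0]},
    {"hand": 0, "xyz": [24.5, 0, 0], "delta_rot": [0, 0, 0]},
    {"hand": 0, "xyz": [28, 0, 0], "delta_rot": [0, 0, 0]},
    {"hand": 0, "xyz": [31, 0, 0], "delta_rot": [0, 0, 0]},
    {"hand": 0, "xyz": [33.2, 0, 0], "delta_rot": [0, 0, 0]},
    {"hand": 0, "xyz": [33.2, 0, 0], "delta_rot": [0, 0, 0]}
  ]
}}

```text
clock: 12.33
position: [460.4, -303.0, 154.7]
ee_rot: [-0.637, 0.771, 0.001, -0.001]
contact_force: [-0.4, 0.4, -3.7]
gripper_width: 25.2
```

```bash
python3 -c "
from h import *
for n in ('scene','top'):
    p=get_image(n);u=proj(p,[512,-35,12])[0].astype(int);f=p['frame'][u[1]-45:u[1]+45,u[0]-64:u[0]+64];cv2.imwrite('pics/k_%s.png'%n,cv2.resize(f,None,fx=6,fy=6,interpolation=cv2.INTER_CUBIC))
    cv2.imwrite('pics/K_%s.png'%n,p['frame'])
goto([466,-306,98.5])"
```

```text
[466, -306, 98.5] cm [ 0.47 -0.62  5.64] rot [ 0.0037  0.0011 -0.003 ] now [ 461.  -300.3  154.9] F [ 0.3 -0.2 -3.2] t 12.4333 w 25.3
```

View pics/k_scene.png

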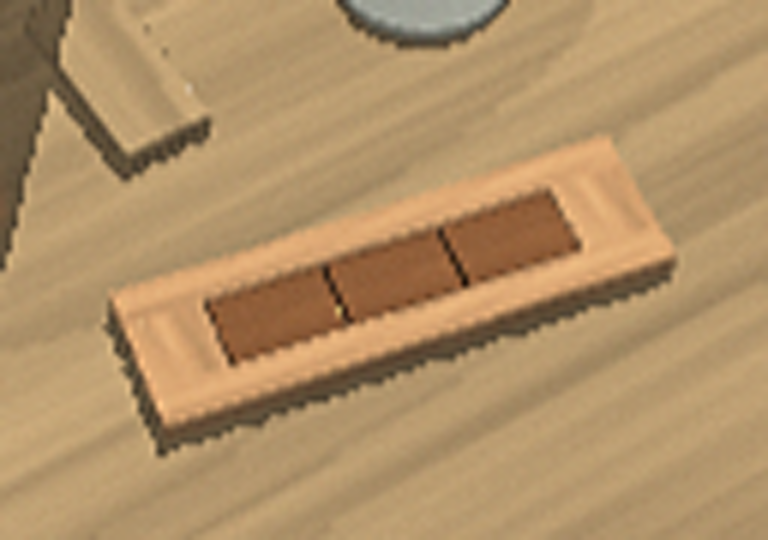

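View pics/K_scene.png

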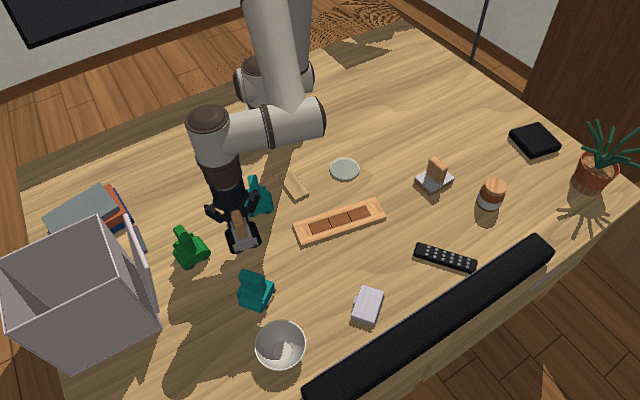

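View pics/k_top.png

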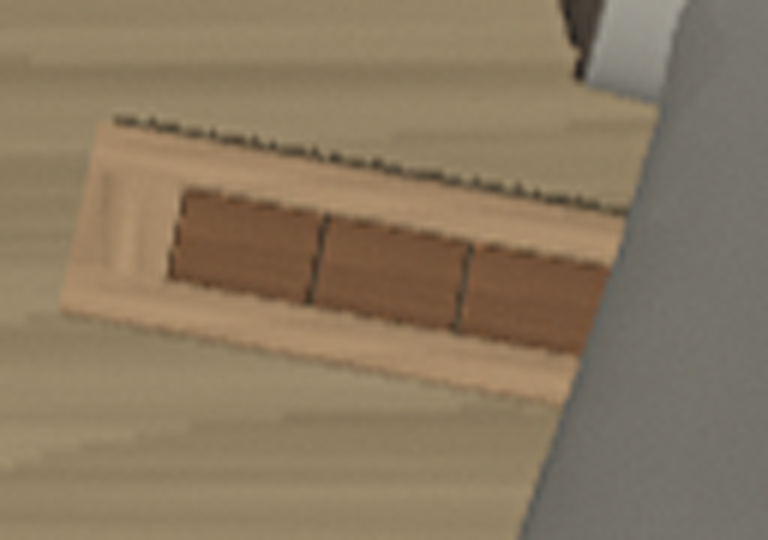

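The scene crop shows the three slats (208–580, 188–365) level with the frame, and the jagged proud-edge shadows are gone. Next I lower the roller near its original spot.

Emit:
{"name": "apply_moves", "arguments": {
  "steps": [
    {"hand": 0, "xyz": [0.5, -0.6, 1], "delta_rot": [0, 0, 0]},
    {"hand": 0, "xyz": [0.5, -0.6, 2.5], "delta_rot": [0, 0, 0]},
    {"hand": 0, "xyz": [0.5, -0.6, 4], "delta_rot": [0, 0, 0]},
    {"hand": 0, "xyz": [0.5, -0.6, 4.8], "delta_rot": [0, 0, 0]},
    {"hand": 0, "xyz": [0.5, -0.6, 5.2], "delta_rot": [0, 0, 0]},
    {"hand": 0, "xyz": [0.5, -0.6, 5.4], "delta_rot": [0, 0, 0]},
    {"hand": 0, "xyz": [0.5, -0.6, 5.4], "delta_rot": [0, 0, 0]},
    {"hand": 0, "xyz": [0.5, -0.6, 5.4], "delta_rot": [0, 0, 0]}
  ]
}}

```text
clock: 13.1
position: [468.2, -305.7, 103.5]
ee_rot: [-0.64, 0.769, -0.001, 0.0]
contact_force: [0.2, 0.9, -2.7]
gripper_width: 25.1
```

```bash
python3 -c "
from h import *
goto([466,-306,98.5])"
```

```text
[466, -306, 98.5] cm [0.07 0.21 0.5 ] rot [-0.0012 -0.0004  0.0007] now [ 468.2 -305.7  103.5] F [ 0.2  0.9 -2.7] t 13.1 w 25.1
```

Emit:
{"name": "apply_moves", "arguments": {
  "steps": [
    {"hand": 0, "xyz": [0, 0, 0.2], "delta_rot": [0, 0, 0]},
    {"hand": 0, "xyz": [0, 0, 0.35], "delta_rot": [0, 0, 0]},
    {"hand": 0, "xyz": [0, 0, 0.45], "delta_rot": [0, 0, 0]},
    {"hand": 0, "xyz": [0, 0, 0.5], "delta_rot": [0, 0, 0]},
    {"hand": 0, "xyz": [0, 0, 0.5], "delta_rot": [0, 0, 0]},
    {"hand": 0, "xyz": [0, 0, 0.5], "delta_rot": [0, 0, 0]}
  ]
}}

```text
clock: 13.6
position: [467.7, -305.8, 98.4]
ee_rot: [-0.639, 0.769, -0.0, 0.0]
contact_force: [-0.4, 1.7, 0.1]
gripper_width: 25.2
```

Emit:
{"name": "apply_moves", "arguments": {
  "steps": [
    {"hand": 0.3, "xyz": [0, 0, 0], "delta_rot": [0, 0, 0]},
    {"hand": 0.6, "xyz": [0, 0, 0], "delta_rot": [0, 0, 0]},
    {"hand": 1, "xyz": [0, 0, 0], "delta_rot": [0, 0, 0]},
    {"hand": 1, "xyz": [0, 0, 0], "delta_rot": [0, 0, 0]},
    {"hand": 1, "xyz": [0, 0, 0], "delta_rot": [0, 0, 0]},
    {"hand": 1, "xyz": [0, 0, 0], "delta_rot": [0, 0, 0]},
    {"hand": 1, "xyz": [0, 0, 0], "delta_rot": [0, 0, 0]},
    {"hand": 1, "xyz": [0, 0, 0], "delta_rot": [0, 0, 0]},
    {"hand": 1, "xyz": [0, 0, 0], "delta_rot": [0, 0, 0]},
    {"hand": 1, "xyz": [0, 0, 0], "delta_rot": [0, 0, 0]}
  ]
}}

```text
clock: 14.43
position: [467.6, -305.7, 98.0]
ee_rot: [-0.639, 0.769, 0.0, -0.0]
contact_force: [0.5, -0.0, 0.3]
gripper_width: 85.3
```

```bash
python3 -c "
from h import *
p=get_image('scene');u=proj(p,[466,-306,80])[0].astype(int);f=p['frame'][u[1]-50:u[1]+50,u[0]-65:u[0]+65];cv2.imwrite('pics/m.png',cv2.resize(f,None,fx=6,fy=6))
goto([466,-306,98.5])"
```

```text
[466, -306, 98.5] cm [ 0.06  0.15 -0.05] rot [-0. -0. -0.] now [ 467.6 -305.7   98. ] F [ 0.1 -0.5 -0.9] t 14.4833 w 85.4
```

View pics/m.png

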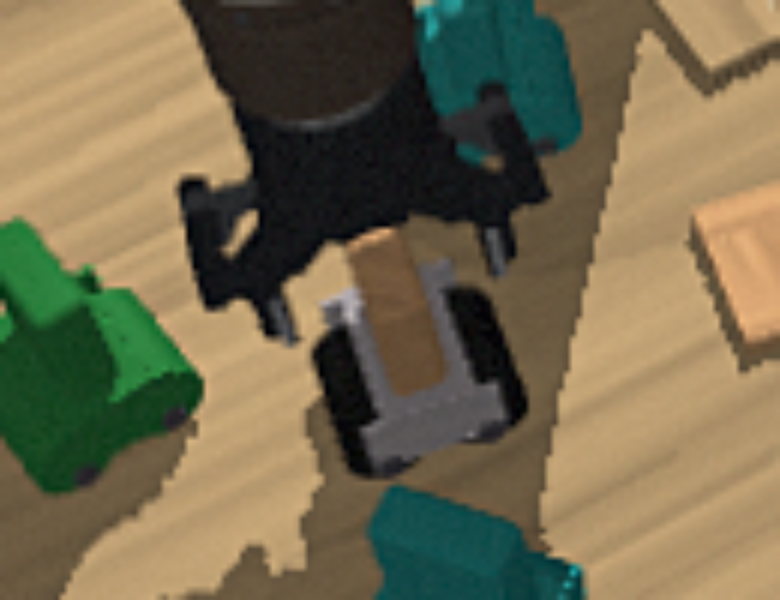

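The roller (scene crop about (410,360)) stands upright on its wheels, with both fingers clear. I'm lifting away.

Emit:
{"name": "apply_moves", "arguments": {
  "steps": [
    {"hand": 1, "xyz": [0, 0, -1], "delta_rot": [0, 0, 0]},
    {"hand": 1, "xyz": [0, 0, -3], "delta_rot": [0, 0, 0]},
    {"hand": 1, "xyz": [0, 0, -6], "delta_rot": [0, 0, 0]},
    {"hand": 1, "xyz": [0, 0, -9], "delta_rot": [0, 0, 0]},
    {"hand": 1, "xyz": [0, 0, -12], "delta_rot": [0, 0, 0]},
    {"hand": 1, "xyz": [0, 0, -15], "delta_rot": [0, 0, 0]},
    {"hand": 1, "xyz": [0, 0, -15], "delta_rot": [0, 0, 0]},
    {"hand": 1, "xyz": [0, 0, -15], "delta_rot": [0, 0, 0]},
    {"hand": 1, "xyz": [0, 0, -15], "delta_rot": [0, 0, 0]}
  ]
}}

```text
clock: 15.23
position: [467.2, -305.4, 248.1]
ee_rot: [-0.639, 0.769, 0.0, 0.0]
contact_force: [-0.1, -0.4, 0.0]
gripper_width: 85.5
```

```bash
python3 -c "
from h import *
p=get_image('scene');cv2.imwrite('pics/n.png',p['frame'])
print([(d['xyz'],d['confidence']) for d in nets.pinpoint(p,'roller')])
goto([466,-306,98.5])"
```

```text
[([596.7, -340.2, -1.0], 0.84), ([467.2, -306.5, 0.7], 0.66), ([392.8, -437.2, -1.4], 0.62), ([334.9, -206.7, 1.9], 0.56)]
[466, -306, 98.5] cm [ 0.09  0.04 14.84] rot [ 0.0025  0.0006 -0.0002] now [ 466.9 -305.4  246.9] F [-0.3 -0.4 -0.5] t 15.3333 w 85.4
```

View pics/n.png

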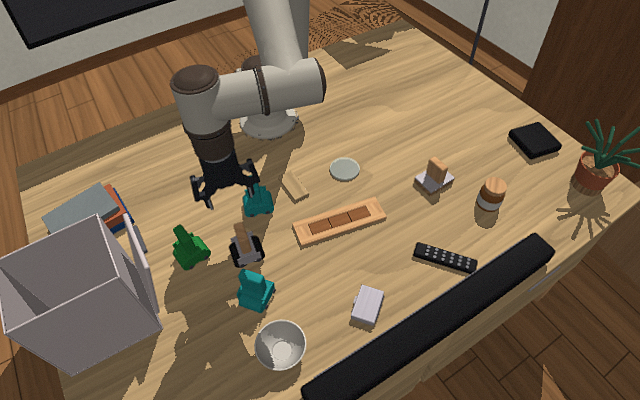

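The roller stands at about (246,245), well clear of the panel at (340,222). The gripper is free above it and nothing else has moved.

```bash
python3 -c "
from h import *
print(workorder.job_done())"
```

```text
the job is handed in; nothing more can be done
None
```

I rolled all three slats down in one pass and stood the roller back on its wheels. The job is handed in at about 15.3 s of the 51 s allowed; no verdict is reported.

- **Grip and start:** I gripped the wooden-handled roller across its handle and set it on the slat at the right-hand end of the panel. I pressed until the height stopped dropping, at TCP z 110.3 mm with about 24 N net load.
- **Rolling:** I rolled about 121 mm to the other end slat. The height held at 110.2 mm and the net load stayed near 24 N, with a sideways force of 6–7 N along the way.
- **Putting it down:** I set the roller at about (467, -306), close to where it started and well clear of the panel.

**Last checks:**
- The pictures show the slats level with the frame, though in the top view the arm hid one corner of the panel.
- The roller is upright, the gripper is free of it with the contact force near zero, and nothing else has moved.
- I could not read the slat or wheel joints. "Flush" therefore rests on the steady height and force and on the pictures.
- No check failed or disagreed.

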